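# Open up the soldering place: extraction, light, iron

### The arm

A 6-joint arm with a two-finger parallel gripper is mounted at the origin on the work surface. World frame = base frame: x ahead of the robot, y to its left, z up, the work surface at z = 0. Lengths are in m, angles in rad, forces in N, time in s.
With the tool pointing down it reaches from about 0.4 to 0.925 m from the base axis. Payload 12.5 kg.
Tool frame: the origin (TCP) lies at the centre of the arm's flange, where the gripper is bolted on; the fingertips stand 190 mm ahead of it and the grasp point (between the pads) lies 171 mm ahead of it; z points along the fingers, y is the line along which they close (so a half turn about z gives the same grasp; the last joint's range is limited). The gripper opens to 95 mm and grips with 3 to 60 N. Pads are 20 mm wide; open, the fingers measure 119 mm over their backs; the gripper's body (75 mm by 180 mm) begins 59 mm behind the grasp point.
Start: joints at [1.05, 0.491, 1.559, -0, 1.092, -0.106], TCP at [0.252, 0.572, 0.405] pointing down, gripper open.
Joint ranges: [-3.1, 3.1], [-0.84, 2.19], [0.05, 2.79], [-1.13, 4.28], [0.06, 2.93], [-2.69, 2.69]. Speed limits (rad/s): [2.22, 2.22, 2.79, 3.14, 3.14, 3.14].

### API

Orientations are given as a rotation vector (axis times angle).
In Python, from bench import arm gives the robot as it stands.
- The arm moves only by the shell command python3 -m pendant 'ROWS' [FORCE]. ROWS is JSON, a list of rows, each a list of 7 numbers: the turn, a rotation vector about the tool's x, y, z normalised to -1 to 1, where 1 is 45 degrees, then the shift along the tool's x, y, z normalised to -1 to 1, where 1 is 0.1 m, then the closure, from -1 (fully open) to 1 (shut). A call has 1 to 20 rows; each row shifts and turns the commanded pose from where the row before left it, along the tool's axes as they then stand; what a row does not reach is not made up. A row lasts 1/12 s, in which the tool goes at most 41.7 mm and 7.16 degrees, less where a joint would pass 70% of its speed; a pose out of reach is approached as far as the arm can. A call with a number of a shift or a turn outside -1 to 1 is refused whole. A call with a gripper value outside its range is refused whole. The fingers move at their own pace and stop on an object; FORCE is the grip in N (left out, the last holds). Time passes only in rows, so rows that do not move let the fingers close. It gives the time, the measured TCP pose, the force, the opening and the grip force at its end, in the units of the state.
- arm.state(): the state, without advancing time (a new reading comes with each control period).
- arm.read_camera(name): name is "scene" or "top"; returns (picture, depth): 384x512x3 uint8, blue, green, red; 384x512 float32, m along the optical axis (not along the pixel's ray), 0 where there is no reading.
- arm.calibration(name): a dict with "fx", "fy", "cx", "cy" (pixels), "k1" (the pictures are not rectified: a ray, as slopes to the right and down, at radius r is drawn at 1 + k1 r^2 times it, then the intrinsics apply), "rvec" (rotation vector, rad) and "tvec" (3), from world to camera coordinates, as OpenCV has them. Camera axes: x right, y down, z forward; pixel columns grow to the right and rows downward; lengths in m; the calibration is good to about 2 mm. A picture is of the moment at which its call begins. calibration takes no time and is no camera call.
- arm.hand_in(): hands the job in; it is judged then, once.
The state is a dict: "time": time; "joints": joint angles; "joint_vel": joint speeds; "joint_efforts": joint torques, N m; "tcp_pos": TCP position; "eef_rot": TCP orientation; "ft_force": force on the tool from outside, world axes, zero at the start; "torque": the same for the moment, N m; "width": finger opening in m; "finger_force": force on a finger pad.
Only numpy, scipy, OpenCV 4.12 (cv2) and the standard library are available. Lean on these libraries where they do the work, as an engineer would, in place of code of your own. Each camera call takes 0.05 s, during which the arm holds its last target. There are 200 camera calls.

### The job

Switch on the soldering place in the safe order: with a fingertip, lightly press in the green switch on top of the fume extractor, then the blue one on the lamp's foot, and last the red one on the soldering station, each until it is fully in. Do not pick up, shift or knock over anything on the table, and keep off the soldering iron.

Things in the scene. Friction and masses are not known exactly. Their poses are not given: they have to be found in the camera images.
- extractor: bench fume extractor: upright grey box, 140 deep (x) x 170 wide (y) x 200 mm high, on its front (-x) a round black filter behind a wire grille. Loose, about 2.4 kg. Origin: centre of the underside; x points to its back, z up.
- extractor_switch_top (a point): centre of the cap's flat top of the extractor's switch: a round green cap 30 mm across in a black ring, on the flat top, 20 mm in front of the extractor's origin (-x) and on its middle line; when out, the top stands 214 mm above the table (14 mm above the deck around it, 11 mm above the ring); it moves down with the cap, and fully in it stands 8 mm above the deck. Axes as the extractor's.
- extractor_switch (a joint): the extractor's switch. Metres: 0 = out (off, as at the start), 0.006 = fully in (on). It goes straight down against a friction of about 3 N and stays where it is left (latching: it does not come back up). Its cap is cushioned: past the full 6 mm it gives up to 5 mm more on a soft spring (2.5 N per mm, not counted in this value) and comes back up by that much when let go.
- lamp: white LED desk lamp: flat foot 200 deep (x) x 150 wide (y) x 18 mm high; a thin pole (18 mm) rises from 80 mm behind the origin (+x), leaning backwards, to 305 mm high at 125 mm behind the origin, and a flat head 36 mm wide runs on backwards from there to 300 mm behind the origin, about 330 mm high. Loose, about 1.7 kg. Origin: centre of the foot's underside; x points to its back, z up.
- lamp_switch_top (a point): centre of the cap's flat top of the lamp's switch: a round blue cap 28 mm across in a black ring, on the foot, 60 mm in front of the lamp's origin (-x) and on its middle line; when out, the top stands 32 mm above the table (14 mm above the deck around it, 11 mm above the ring); it moves down with the cap, and fully in it stands 8 mm above the deck. Axes as the lamp's.
- lamp_switch (a joint): the lamp's switch. Metres: 0 = out (off, as at the start), 0.006 = fully in (on). It goes straight down against a friction of about 3 N and stays where it is left (latching: it does not come back up). Its cap is cushioned: past the full 6 mm it gives up to 5 mm more on a soft spring (2.5 N per mm, not counted in this value) and comes back up by that much when let go.
- station: soldering station on a black foot 160 deep (x) x 200 mm wide (y): on the +y side a blue housing 115 x 116 mm, top deck 95 mm above the table, with a sloping black front panel (display, dial: not used); on the -y side a wire rest with the iron. Loose, about 2.2 kg. Origin: centre of the foot's underside; x points to its back, z up.
- station_switch_top (a point): centre of the cap's flat top of the station's switch: a round red cap 28 mm across in a black ring, on the housing's top deck, 5 mm behind (+x) and 70 mm to the +y side of the station's origin; when out, the top stands 109 mm above the table (14 mm above the deck around it, 11 mm above the ring); it moves down with the cap, and fully in it stands 8 mm above the deck. Axes as the station's.
- station_switch (a joint): the soldering station's switch. Metres: 0 = out (off, as at the start), 0.006 = fully in (on). It goes straight down against a friction of about 3 N and stays where it is left (latching: it does not come back up). Its cap is cushioned: past the full 6 mm it gives up to 5 mm more on a soft spring (2.5 N per mm, not counted in this value) and comes back up by that much when let go.
- iron: soldering iron with a blue handle, fixed in the rest 64 mm to the -y side of the station's origin: it slants up towards the front, 22 mm thick, handle end 190 mm above the table and 62 mm in front of the station's origin, its black cord looping down from there. Not to be touched. Origin and axes as the station's.
- pliers: long-nose pliers with red handles lying flat, 160 long (x) x 65 x 16 mm, origin near the middle, on the table. Loose bystander.
- reel: silver reel of solder standing flat, 60 mm across, 42 mm high, origin in the middle of its underside, standing on a 3 mm blue mat. Loose bystander.
- board_holder: small steel holder with a green circuit board, 104 x 60 mm, 51 mm high, origin in the middle of its underside, standing on a 3 mm blue mat. Loose bystander.
- tip_cleaner: round dark tin with brass wool, 60 mm across, 34 mm high, origin in the middle of its underside. Loose bystander.
- flux_bottle: small amber bottle with black cap, 34 mm across, 75 mm high, origin in the middle of its underside. Loose bystander.
- screwdriver: screwdriver lying on the table, yellow handle, 160 mm long along x, under 35 mm high, origin below its middle. Loose bystander.

How it is judged:
On the way, in this order (a step that is already met when the one before it is completed fails the run):
1. the fume extractor's switch is pressed in (value of joint extractor_switch above 0.004 m), for 0.1 s.
2. the lamp's switch is pressed in (value of joint lamp_switch above 0.004 m), for 0.1 s.
3. the soldering station's switch is pressed in (value of joint station_switch above 0.004 m), for 0.1 s.
At the end, for the whole second after the job is handed in: all three switches are in by at least 4 of their 6 mm, the three machines stand upright and at rest within 15 mm of where they stood, and no bystander has moved more than 15 mm (value of joint each of extractor_switch, lamp_switch, station_switch above 0.004 m and distance of each of extractor, lamp, station, pliers, reel, board_holder, tip_cleaner, flux_bottle, screwdriver from where it was at the start of the episode below 0.015 m and angle between each of extractor, lamp, station's own z axis and vertical below 0.1 rad and linear speed of each of extractor, lamp, station below 0.02 m/s); the robot touches nothing.
It fails at once if a switch is pressed (over 2 mm) out of turn: the lamp's before the extractor's is in, or the station's before both others are in ((value of joint lamp_switch above 0.002 m and value of joint extractor_switch below 0.004 m) or (value of joint station_switch above 0.002 m and value of joint any of extractor_switch, lamp_switch below 0.004 m)).
It fails at once if a machine is pressed with more than 25 N (not a light press), or with the arm or the hand instead of the fingers (contact force between the fingers and extractor above 25 N or contact force between the arm and extractor above 2 N or contact force between the fingers and lamp above 25 N or contact force between the arm and lamp above 2 N or contact force between the fingers and station above 25 N or contact force between the arm and station above 2 N).
It fails at once if the extractor, the lamp or the station is shifted, lifted or carried more than 15 mm, or tipped (distance of any of extractor, lamp, station from where it was at the start of the episode above 0.015 m or angle between any of extractor, lamp, station's own z axis and vertical above 0.15 rad).
It fails at once if the robot touches the soldering iron (contact force between any of the fingers, the arm and iron above 0.5 N).
It fails at once if a bystander is lifted, carried or knocked more than 15 mm (distance of any of pliers, reel, board_holder, tip_cleaner, flux_bottle, screwdriver from where it was at the start of the episode above 0.015 m).
It also fails if it takes over 64 s, if anything falls off the work surface, if the arm or the gripper's body presses on something with over 40 N, if the wrist force passes 120 N, or if a joint passes its speed limit or range.

## Working session

There is one attempt and no reset: what is moved stays moved. The work goes in short steps, Python scripts to look and compute and a shell command to move; the robot and the scene stay as the last step left them, time stands still between calls to the robot, and variables do not carry over. Pictures are saved under pics/ and viewed, at most 10 in all, crops included, and the job is handed in when it is done.

```bash
mkdir -p pics; cat > h.py <<'E'
import numpy as np, cv2
from bench import arm
def cloud(name):
    p,d=arm.read_camera(name); c=arm.calibration(name)
    K=np.array([[c['fx'],0,c['cx']],[0,c['fy'],c['cy']],[0,0,1]],float)
    v,u=np.mgrid[0:384,0:512]
    s=cv2.undistortPoints(np.stack([u,v],-1).reshape(-1,1,2).astype(np.float64),K,np.array([c['k1'],0,0,0,0.])).reshape(384,512,2)
    P=np.dstack([s*d[...,None],d])
    R=cv2.Rodrigues(np.array(c['rvec'],float))[0]
    W=(P-np.array(c['tvec']).reshape(3))@R
    W[d==0]=np.nan
    return p,W
E
python3 - <<'E'
from h import *
print(arm.state())
for n in("scene","top"):
    p,W=cloud(n); cv2.imwrite(f"pics/{n}.png",p); np.save(n+".npy",W)
    hsv=cv2.cvtColor(p,cv2.COLOR_BGR2HSV); c=arm.calibration(n)
    print(n,"cam at",-cv2.Rodrigues(np.array(c['rvec'],float))[0].T@np.array(c['tvec']).reshape(3))
    for col,rs in dict(green=[(45,85)],blue=[(95,130)],red=[(0,8),(172,180)]).items():
        m=sum(cv2.inRange(hsv,(a,110,60),(b,255,255)) for a,b in rs)
        k,l,st,ce=cv2.connectedComponentsWithStats(m)
        for i in range(1,k):
            if st[i,4]>25: print(col,st[i],ce[i].round(1),np.nanmedian(W[l==i],0).round(4),np.nanpercentile(W[l==i],[2,98],axis=0).round(3).tolist())
E
```

```text
{'time': 0.0, 'joints': array([ 1.05036610e+00,  4.91516663e-01,  1.55947916e+00,  7.64260553e-06,
        1.09169571e+00, -1.05616106e-01]), 'joint_vel': array([ 0.00187792, -0.00115068,  0.00052008,  0.00201492, -0.00047816,
       -0.00160076]), 'joint_efforts': array([ 5.45985167e-04, -6.12622404e+01, -2.58175099e+01,  6.93281461e-02,
        4.83189616e-02, -3.62909975e-05]), 'tcp_pos': array([0.25184999, 0.5719557 , 0.40417805]), 'eef_rot': array([-6.46861225e-01, -3.07392351e+00,  1.63878160e-03]), 'ft_force': array([-0.34097534,  0.63697052,  0.72678123]), 'torque': array([ 0.01751034,  0.02903419, -0.02787528]), 'finger_force': 0.0, 'width': 0.09520858173030582}
scene cam at [ 1.27413374 -0.2466815   0.89724167]
green [403   0   7  14  30] [406.2   5.9] [-0.6935  1.5233  0.0021] [[-0.705, 1.505, -0.037], [-0.677, 1.546, 0.039]]
green [225 159  12  10 100] [230.5 163.6] [ 0.5404 -0.0099  0.2128] [[0.524, -0.023, 0.204], [0.553, 0.003, 0.216]]
green [156 169  22  20 206] [166.9 178.2] [ 0.358  -0.1593  0.046 ] [[0.301, -0.186, 0.004], [0.394, -0.131, 0.05]]
green [  0 236  18 
[... 1861 characters left out ...]
-0.192, 0.1]]
blue [  43  174   52   62 2223] [ 69.  204.7] [0.4696 0.6736 0.003 ] [[0.374, 0.6, -0.003], [0.564, 0.765, 0.009]]
blue [387 186  11  14  82] [392.  192.2] [ 0.5192 -0.3511  0.1786] [[0.501, -0.379, 0.089], [0.538, -0.345, 0.2]]
blue [168 202   9   9  65] [172.2 205.9] [0.4703 0.3191 0.0321] [[0.457, 0.306, 0.02], [0.483, 0.334, 0.037]]
blue [ 200  230  137   42 4805] [266.5 252.3] [0.3149 0.0097 0.0035] [[0.258, -0.217, -0.001], [0.389, 0.224, 0.009]]
red [336 173  11  11  84] [341.1 178.2] [ 0.5627 -0.2174  0.1089] [[0.548, -0.235, 0.096], [0.575, -0.203, 0.115]]
red [344 238  28  25 198] [359.  247.8] [ 0.3429 -0.3009  0.0133] [[0.293, -0.333, 0.007], [0.367, -0.252, 0.019]]
```

View pictures.

View pics/scene.png

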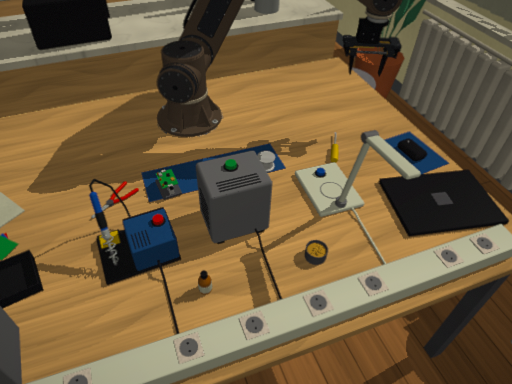

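View pics/top.png

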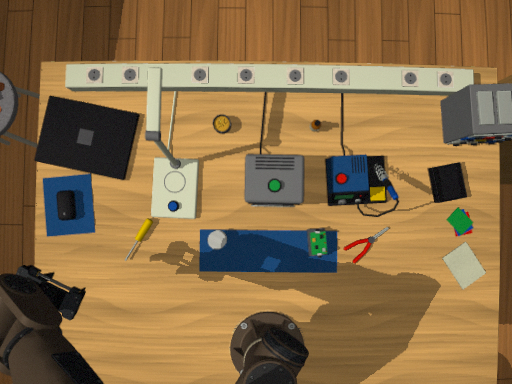

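```bash
python3 - <<'E'
from h import *
from scipy.spatial.transform import Rotation as R
print(R.from_rotvec(arm.state()['eef_rot']).as_matrix().round(3))
W=np.load("top.npy"); S=np.load("scene.npy")
A=np.vstack([W.reshape(-1,3),S.reshape(-1,3)]); A=A[~np.isnan(A[:,0])]
# max-height map 40 mm cells
for x in np.arange(.9,.25,-.05):
    print("%.2f"%x,[int(1000*np.max(q[:,2])) if len(q:=A[(abs(A[:,0]-x)<.025)&(abs(A[:,1]-y)<.025)]) else -1 for y in np.arange(.7,-.5,-.05)])
E
```

```text
[[-0.915  0.403 -0.001]
 [ 0.403  0.915 -0.001]
 [ 0.    -0.001 -1.   ]]
0.90 [59, 62, 65, 64, 63, 65, 61, 61, 61, 63, 64, 64, 62, 62, 62, 64, 64, 60, 63, 64, 61, 63, 63, 64]
0.85 [58, 60, 62, 61, 61, 61, 61, 61, 334, 62, 62, 62, 62, 62, 63, 61, 65, 61, 62, 63, 61, 62, 61, 62]
0.80 [24, 24, 25, 24, 24, 23, 6, 13, 336, 8, 7, 33, 6, 7, 13, 7, 6, 6, 8, 13, 6, 7, 6, 7]
0.75 [27, 25, 27, 25, 25, 25, 6, 321, 332, 5, 38, 38, 6, 14, 10, 9, 7, 81, 9, 11, 8, 7, 7, 7]
0.70 [26, 26, 26, 26, 27, 24, 7, 314, 325, 7, 35, 37, 7, 14, 7, 7, 8, 51, 8, 19, 7, 6, 7, 7]
0.65 [26, 26, 25, 25, 25, 25, 18, 320, 323, 21, 8, 6, 6, 199, 200, 198, 197, 8, 101, 100, 99, 19, 15, 7]
0.60 [23, 25, 27, 25, 25, 19, 23, 36, 170, 23, 8, 7, 194, 205, 205, 207, 205, 6, 111, 108, 101, 111, 15, 7]
0.55 [9, 11, 21, 24, 23, 6, 25, 28, 26, 24, 8, 8, 197, 208, 219, 205, 204, 7, 116, 112, 101, 178, 30, 6]
0.50 [39, 38, 9, 7, 9, 7, 25, 33, 38, 25, 7, 6, 199, 205, 215, 205, 207, 6, 98, 96, 97, 212, 31, 8]
0.45 [39, 38, 9, 7, 8, 9, 27, 35, 37, 23, 6, 8, 6, 8, 7, 7, 8, 9, 6, 7, 170, 209, 9, 6]
0.40 [31, 31, 9, 7, 7, 26, 32, 8, 7, 9, 53, 50, 11, 8, 8, 8, 15, 58, 55, 6, 5, 17, 15, 9]
0.35 [8, 7, 502, 494, 8, 29, 29, 8, 6, 8, 51, 52, 12, 11, 11, 12, 10, 55, 59, 19, 22, 20, 7, 7]
0.30 [7, 339, 504, 554, 564, 20, 12, 6, 7, 8, 13, 10, 9, 11, 10, 12, 10, 52, 50, 6, 19, 8, 6, 7]
```

The scene view shows green at (230,163), blue at (320,171) and red at (157,219). The top view shows the same caps at (274,185), (172,206) and (341,178), with the iron on the -y side of the station. I'll raise the arm, shut the fingers, and turn tool y to world x so the hand's narrow side faces the iron.

```bash
python3 -m pendant '[[0,0,0.147,0,0,-0.06,1],[0,0,0.147,0,0,-0.06,1],[0,0,0.147,0,0,-0.06,1],[0,0,0.147,0,0,-0.06,1],[0,0,0.147,0,0,-0.06,1],[0,0,0.147,0,0,-0.06,1],[0,0,0.147,0,0,-0.06,1],[0,0,0.147,0,0,-0.06,1],[0,0,0.147,0,0,-0.06,1],[0,0,0.147,0,0,-0.06,1],[0,0,0,0,0,0,1],[0,0,0,0,0,0,1]]' 10
python3 - <<'E'
from h import *
from scipy.spatial.transform import Rotation as R
print(R.from_rotvec(arm.state()['eef_rot']).as_matrix().round(3))
E
```

```text
time: 1.1
tcp_pos: [0.2518, 0.572, 0.4646]
eef_rot: [2.216, 2.227, -0.0]
ft_force: [0.6, -0.3, 0.9]
width: 0.0206
finger_force: 0.0
[[-0.005  1.    -0.   ]
 [ 1.     0.005 -0.   ]
 [-0.    -0.    -1.   ]]
```

```bash
python3 -m pendant '[[0,0,0,-0.29,0.142,0,1],[0,0,0,-0.29,0.142,0,1],[0,0,0,-0.29,0.142,0,1],[0,0,0,-0.29,0.142,0,1],[0,0,0,-0.29,0.142,0,1],[0,0,0,-0.29,0.142,0,1],[0,0,0,-0.29,0.142,0,1],[0,0,0,-0.29,0.142,0,1],[0,0,0,-0.29,0.142,0,1],[0,0,0,-0.29,0.142,0,1],[0,0,0,-0.29,0.142,0,1],[0,0,0,-0.29,0.142,0,1],[0,0,0,-0.29,0.142,0,1],[0,0,0,-0.29,0.142,0,1],[0,0,0,-0.29,0.142,0,1],[0,0,0,-0.29,0.142,0,1],[0,0,0,-0.29,0.142,0,1],[0,0,0,-0.29,0.142,0,1],[0,0,0,-0.29,0.142,0,1],[0,0,0,-0.29,0.142,0,1]]'
python3 -m pendant '[[0,0,0,0,0,0,1],[0,0,0,0,0,0,1],[0,0,0,0,0,0,1]]'
```

```text
time: 2.77
tcp_pos: [0.5371, -0.0092, 0.4642]
eef_rot: [-2.215, -2.227, 0.001]
ft_force: [0.4, 0.4, -0.0]
width: 0.0005
finger_force: 0.0
time: 3.02
tcp_pos: [0.5365, -0.0074, 0.4642]
eef_rot: [-2.217, -2.224, 0.001]
ft_force: [-0.6, -0.3, -0.5]
width: 0.0003
finger_force: 0.0
```

```bash
python3 -m pendant '[[0,0,0,0,0,0.13,1],[0,0,0,0,0,0.13,1],[0,0,0,0,0,0.13,1],[0,0,0,0,0,0.08,1],[0,0,0,0,0,0,1],[0,0,0,0,0,0,1]]'
python3 - <<'E'
from h import *
p,W=cloud("scene"); cv2.imwrite("pics/s2.png",cv2.resize(p[110:240,160:300],None,fx=4,fy=4))
E
```

```text
time: 3.52
tcp_pos: [0.5366, -0.0069, 0.4179]
eef_rot: [-2.218, -2.225, 0.0]
ft_force: [0.3, 0.1, 0.9]
width: 0.0004
finger_force: 0.0
```

View pics/s2.png

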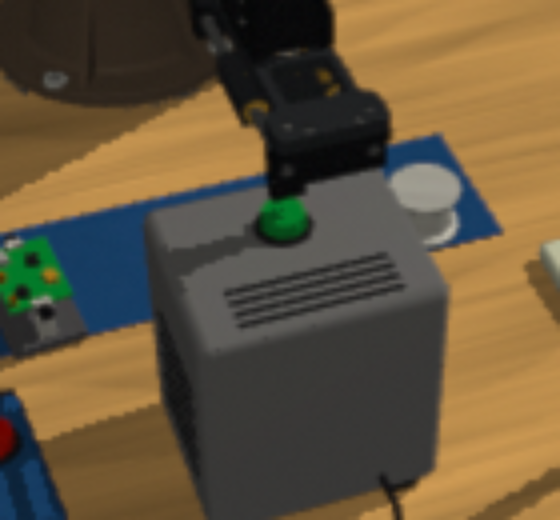

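The tip, at crop pixel (288,195), hangs over the green cap at (285,217). I'll press it in.

```bash
python3 -m pendant '[[0,0,0,0,0,0.05,1],[0,0,0,0,0,0.05,1],[0,0,0,0,0,0.02,1],[0,0,0,0,0,0.02,1],[0,0,0,0,0,0.02,1],[0,0,0,0,0,0.02,1],[0,0,0,0,0,0.02,1],[0,0,0,0,0,0.02,1],[0,0,0,0,0,0,1],[0,0,0,0,0,0,1]]'
```

```text
time: 4.4
tcp_pos: [0.5366, -0.0076, 0.3961]
eef_rot: [2.22, 2.223, 0.0]
ft_force: [-3.9, 1.7, 7.4]
width: 0.0002
finger_force: 4.0
```

```bash
python3 -m pendant '[[0,0,0,0,0,0.01,1],[0,0,0,0,0,0,1],[0,0,0,0,0,0,1]]'
python3 -m pendant '[[0,0,0,0,0,-0.05,1],[0,0,0,0,0,-0.1,1],[0,0,0,0,0,-0.2,1],[0,0,0,0,0,-0.2,1],[0,0,0,0,0,0,1],[0,0,0,0,0,0,1]]'
python3 - <<'E'
from h import *
p,W=cloud("scene"); cv2.imwrite("pics/s3.png",cv2.resize(p[110:240,160:300],None,fx=4,fy=4))
E
```

```text
time: 4.65
tcp_pos: [0.5366, -0.0075, 0.3953]
eef_rot: [2.22, 2.223, 0.001]
ft_force: [-5.3, 0.5, 9.3]
width: 0.0007
finger_force: 4.9
time: 5.15
tcp_pos: [0.5366, -0.0076, 0.4506]
eef_rot: [2.219, 2.222, 0.002]
ft_force: [-0.3, -0.3, -0.4]
width: 0.0004
finger_force: 0.0
```

View pics/s3.png

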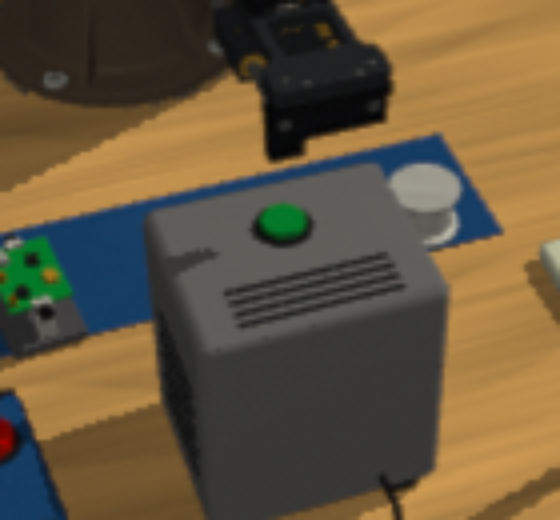

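The green cap at (285,222) now sits low in its ring, and the extractor hasn't moved. Next is the lamp.

```bash
python3 -m pendant '[[0,0,0,0.25,-0.049,0,1],[0,0,0,0.25,-0.049,0,1],[0,0,0,0.25,-0.049,0,1],[0,0,0,0.25,-0.049,0,1],[0,0,0,0.25,-0.049,0,1],[0,0,0,0.25,-0.049,0,1],[0,0,0,0.25,-0.049,0,1],[0,0,0,0.25,-0.049,0,1],[0,0,0,0.25,-0.049,0,1],[0,0,0,0.25,-0.049,0,1],[0,0,0,0.25,-0.049,0,1],[0,0,0,0.25,-0.049,0,1],[0,0,0,0.25,-0.049,0,1],[0,0,0,0,0,0,1],[0,0,0,0,0,0,1],[0,0,0,0,0,0,1]]'
python3 -m pendant '[[0,0,0,0,0,0.2,1],[0,0,0,0,0,0.2,1],[0,0,0,0,0,0.2,1],[0,0,0,0,0,0.2,1],[0,0,0,0,0,0.2,1],[0,0,0,0,0,0.2,1],[0,0,0,0,0,0.2,1],[0,0,0,0,0,0.2,1],[0,0,0,0,0,0.2,1],[0,0,0,0,0,0.2,1],[0,0,0,0,0,0.1,1],[0,0,0,0,0,0,1],[0,0,0,0,0,0,1]]'
python3 - <<'E'
from h import *
p,W=cloud("scene"); cv2.imwrite("pics/s4.png",cv2.resize(p[110:240,260:400],None,fx=4,fy=4))
E
```

```text
time: 6.53
tcp_pos: [0.4726, 0.317, 0.4489]
eef_rot: [-2.219, -2.223, 0.002]
ft_force: [-0.2, -0.4, 0.6]
width: 0.0007
finger_force: 0.0
time: 7.62
tcp_pos: [0.4729, 0.3168, 0.2399]
eef_rot: [-2.221, -2.222, 0.001]
ft_force: [-0.6, -0.2, -0.4]
width: 0.0005
finger_force: 0.0
```

View pics/s4.png

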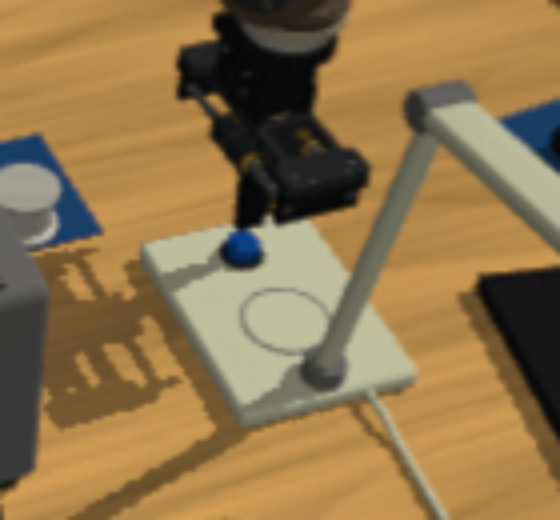

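The tip is at crop (250,224) and the blue cap at (242,246). I'll check numerically that they line up.

```bash
python3 - <<'E'
from h import *
for n in("scene","top"):
    c=arm.calibration(n); K=np.array([[c['fx'],0,c['cx']],[0,c['fy'],c['cy']],[0,0,1]],float)
    pts=np.array([[.4729,.3168,.05],[.4729,.3168,.031],[.4729,.3268,.031],[.4829,.3168,.031]])
    q=cv2.projectPoints(pts,np.array(c['rvec'],float),np.array(c['tvec'],float),K,np.array([c['k1'],0,0,0,0.]))[0].reshape(-1,2)
    print(n,q.round(1), ((q-[260,110])*4).round(0).tolist())
E
```

```text
scene [[321.5 165.8]
 [320.7 170.2]
 [323.4 169.5]
 [322.1 172.2]] [[246.0, 223.0], [243.0, 241.0], [254.0, 238.0], [249.0, 249.0]]
top [[171.6 205.2]
 [172.9 205.2]
 [169.9 205.2]
 [173.  202.1]] [[-354.0, 381.0], [-348.0, 381.0], [-361.0, 381.0], [-348.0, 369.0]]
```

```bash
python3 -m pendant '[[0,0,0,0,0,0.07,1],[0,0,0,0,0,0.07,1],[0,0,0,0,0,0.02,1],[0,0,0,0,0,0.02,1],[0,0,0,0,0,0.02,1],[0,0,0,0,0,0.02,1],[0,0,0,0,0,0.02,1],[0,0,0,0,0,0.02,1],[0,0,0,0,0,0.01,1],[0,0,0,0,0,0,1],[0,0,0,0,0,0,1]]'
```

```text
time: 8.58
tcp_pos: [0.4725, 0.3173, 0.2132]
eef_rot: [2.22, 2.223, 0.0]
ft_force: [-3.5, -2.2, 10.1]
width: 0.0005
finger_force: 5.1
```

```bash
python3 -m pendant '[[0,0,0,0,0,-0.05,1],[0,0,0,0,0,-0.2,1],[0,0,0,0,0,-0.25,1],[0,0,0,0,0,-0.25,1],[0,0,0,0,0,-0.25,1],[0,0,0,0,0,-0.25,1],[0,0,0,0,0,-0.25,1],[0,0,0,0,0,-0.25,1],[0,0,0,0,0,-0.25,1],[0,0,0,0,0,-0.25,1],[0,0,0,0,0,-0.25,1],[0,0,0,0,0,0,1],[0,0,0,0,0,0,1]]'
python3 - <<'E'
from h import *
p,W=cloud("scene"); cv2.imwrite("pics/s5.png",cv2.resize(p[110:240,260:400],None,fx=4,fy=4))
E
```

```text
time: 9.67
tcp_pos: [0.4724, 0.3173, 0.4637]
eef_rot: [2.219, 2.223, 0.004]
ft_force: [0.4, 0.1, -0.7]
width: 0.0004
finger_force: 0.0
```

View pics/s5.png

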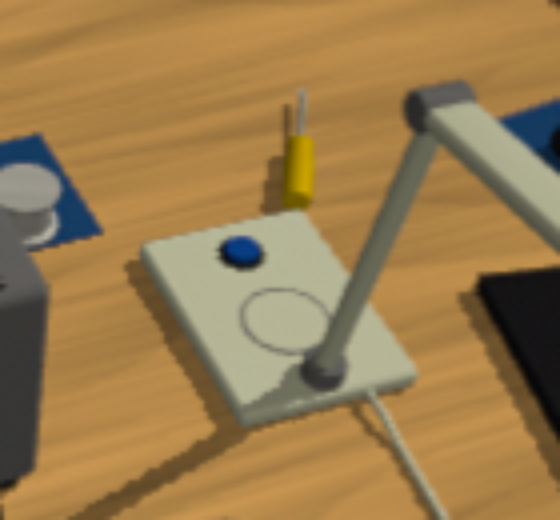

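The blue cap at (242,251) is in, and the lamp and screwdriver haven't moved. Now the station.

```bash
python3 -m pendant '[[0,0,0,-0.2675,0.046,0,1],[0,0,0,-0.2675,0.046,0,1],[0,0,0,-0.2675,0.046,0,1],[0,0,0,-0.2675,0.046,0,1],[0,0,0,-0.2675,0.046,0,1],[0,0,0,-0.2675,0.046,0,1],[0,0,0,-0.2675,0.046,0,1],[0,0,0,-0.2675,0.046,0,1],[0,0,0,-0.2675,0.046,0,1],[0,0,0,-0.2675,0.046,0,1],[0,0,0,-0.2675,0.046,0,1],[0,0,0,-0.2675,0.046,0,1],[0,0,0,-0.2675,0.046,0,1],[0,0,0,-0.2675,0.046,0,1],[0,0,0,-0.2675,0.046,0,1],[0,0,0,-0.2675,0.046,0,1],[0,0,0,-0.2675,0.046,0,1],[0,0,0,-0.2675,0.046,0,1],[0,0,0,-0.2675,0.046,0,1],[0,0,0,-0.2675,0.046,0,1]]'
python3 -m pendant '[[0,0,0,0,0,0,1],[0,0,0,0,0,0,1],[0,0,0,0,0,0.2,1],[0,0,0,0,0,0.2,1],[0,0,0,0,0,0.2,1],[0,0,0,0,0,0.2,1],[0,0,0,0,0,0.2,1],[0,0,0,0,0,0.2,1],[0,0,0,0,0,0.2,1],[0,0,0,0,0,0,1],[0,0,0,0,0,0,1]]'
python3 - <<'E'
from h import *
p,W=cloud("scene"); cv2.imwrite("pics/s6.png",cv2.resize(p[150:280,80:220],None,fx=4,fy=4))
c=arm.calibration("scene"); K=np.array([[c['fx'],0,c['cx']],[0,c['fy'],c['cy']],[0,0,1]],float)
t=arm.state()['tcp_pos']-[0,0,.19]
q=cv2.projectPoints(np.array([t,[t[0],t[1],.109]]),np.array(c['rvec'],float),np.array(c['tvec'],float),K,np.array([c['k1'],0,0,0,0.]))[0].reshape(-1,2)
print(t,(q-[80,150])*4)
E
```

```text
time: 11.38
tcp_pos: [0.5655, -0.219, 0.461]
eef_rot: [-2.218, -2.221, 0.001]
ft_force: [0.4, 0.3, -0.0]
width: 0.0005
finger_force: 0.0
time: 12.3
tcp_pos: [0.5653, -0.2166, 0.3219]
eef_rot: [-2.217, -2.222, 0.001]
ft_force: [0.1, 0.4, 1.0]
width: 0.0006
finger_force: 0.0
[ 0.56548124 -0.21690638  0.1330726 ] [[310.0874968  245.14991163]
 [315.52981793 269.76292454]]
```

View pics/s6.png

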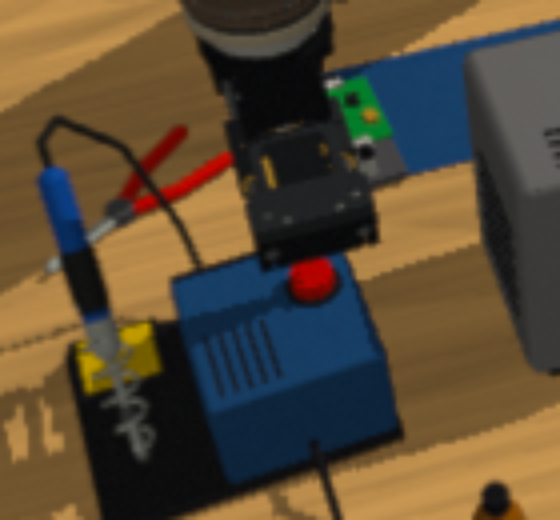

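The red cap at (313,277) lies right under the tip, and the iron's handle at (55,190) is well clear. Pressing.

```bash
python3 -m pendant '[[0,0,0,0,0,0.09,1],[0,0,0,0,0,0.09,1],[0,0,0,0,0,0.02,1],[0,0,0,0,0,0.02,1],[0,0,0,0,0,0.02,1],[0,0,0,0,0,0.02,1],[0,0,0,0,0,0.02,1],[0,0,0,0,0,0.02,1],[0,0,0,0,0,0.01,1],[0,0,0,0,0,0,1],[0,0,0,0,0,0,1]]'
```

```text
time: 13.27
tcp_pos: [0.5653, -0.2175, 0.292]
eef_rot: [2.22, 2.223, 0.0]
ft_force: [-1.7, 1.2, 5.7]
width: 0.0003
finger_force: 2.9
```

```bash
python3 -m pendant '[[0,0,0,0,0,0.01,1],[0,0,0,0,0,0.01,1],[0,0,0,0,0,0,1],[0,0,0,0,0,0,1]]'
python3 -m pendant '[[0,0,0,0,0,-0.05,1],[0,0,0,0,0,-0.2,1],[0,0,0,0,0,-0.25,1],[0,0,0,0,0,-0.25,1],[0,0,0,0,0,-0.25,1],[0,0,0,0,0,-0.25,1],[0,0,0,0,0,-0.25,1],[0,0,0,0,0,0,1],[0,0,0,0,0,0,1],[0,0,0,0,0,0,1]]'
python3 - <<'E'
from h import *
p,W=cloud("scene"); cv2.imwrite("pics/s7.png",cv2.resize(p[130:280,80:360],None,fx=2.8,fy=2.8))
E
```

```text
time: 13.6
tcp_pos: [0.5653, -0.2175, 0.2904]
eef_rot: [2.22, 2.223, 0.0]
ft_force: [-3.1, 1.5, 9.9]
width: 0.0003
finger_force: 4.8
time: 14.43
tcp_pos: [0.5652, -0.2175, 0.4389]
eef_rot: [-2.219, -2.222, 0.0]
ft_force: [-0.8, -0.5, -0.5]
width: 0.0003
finger_force: 0.0
```

View pics/s7.png

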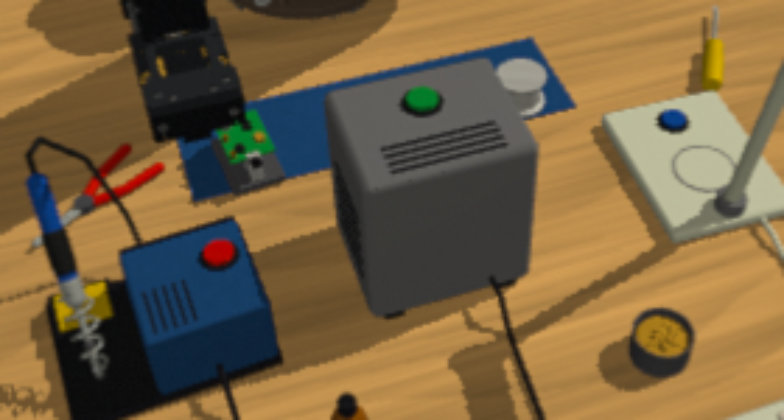

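All three caps are in: green (421,100), blue (673,120) and red (219,253). Nothing has been displaced and the robot is clear.

```bash
python3 -c "
from bench import arm
print(arm.hand_in())"
```

```text
the job is handed in; nothing more can be done
None
```

I pressed the three switches in order (green, blue, red) and the camera shows each one fully in and nothing on the table visibly moved; the job is handed in, but no verdict came back.

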